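# Fit a six-hole base plate onto a router's studs

### The arm

A 7-joint arm with a two-finger parallel gripper is mounted at the origin on the work surface. World frame = base frame: x ahead of the robot, y to its left, z up, the work surface at z = 0. Lengths are in m, angles in rad, forces in N, time in s.
With the tool pointing down it reaches from about 0.4 to 0.875 m from the base axis. Payload 19.3 kg.
Tool frame: the origin (TCP) lies where the fingers leave the gripper's body, on its centre line; the fingertips stand bot.tip_reach ahead of it and the grasp point (between the pads) lies 54 mm ahead of it (bot.tip_reach is the distance from the TCP to the fingertips, in m); z points along the fingers, y is the line along which they close (so a half turn about z gives the same grasp; the last joint's range is limited). The gripper opens to 85 mm and grips with 20 to 120 N. Pads are 22 mm wide; open, the fingers measure 114 mm over their backs; the gripper's body (76 mm by 85 mm) begins 54 mm behind the grasp point. The pads swing forward as they close: fully open they stand 13 mm farther back than shut.
Start: joints at [-1.401, 0.521, -0.036, 1.599, 0.021, 1.021, -0.113], TCP at [0.148, 0.607, 0.304] pointing down, gripper open.
Joint ranges: [-2.91, 2.91], [-0.3, 2.13], [-1.5, 1.42], [0.17, 2.43], [-1.26, 4.41], [0.16, 1.93], [-2.52, 2.52]. Speed limits (rad/s): [1.89, 1.89, 2.39, 2.39, 3.01, 3.01, 3.01].

### API

Orientations are given as [roll, pitch, yaw] about the fixed x, y, z axes, in that order (R = Rz(yaw) Ry(pitch) Rx(roll)).
In Python, from workcell import bot gives the robot as it stands. The module is installed in compiled form; this text tells all that it offers.
- The arm moves only by the shell command python3 -m jog 'ROWS' [FORCE]. ROWS is JSON, a list that holds one entry, the list of rows, each a list of 7 numbers: the shift along the tool's x, y, z in mm, then the turn, a rotation vector about the tool's x, y, z in rad, then the opening, from 0 (shut) to 1 (fully open). In form: [[[tx, ty, tz, wx, wy, wz, fingers], ...]]. A call has 1 to 5 rows; each row shifts and turns the commanded pose from where the row before left it, along the tool's axes as they then stand; what a row does not reach is not made up. A row lasts 1/10 s, in which the tool goes at most 50 mm and 8.59 degrees, less where a joint would pass 70% of its speed; a pose out of reach is approached as far as the arm can. A call is refused whole if a number of a shift passes 50 or a number of a turn 0.15, either way. A call with a gripper value outside its range is refused whole. The fingers move at their own pace and stop on an object; FORCE is the grip in N (left out, the last holds). Time passes only in rows, so rows that do not move let the fingers close. It gives the time, the measured TCP pose, the force, the opening and the grip force at its end, in the units of the state.
- bot.observe(): the state, without advancing time (a new reading comes with each control period).
- bot.grab_frame(name): name is "scene" or "top"; returns a dict with "img" (480x640x3 uint8, red, green, blue), "intrinsics" (3x3 intrinsics, pixels), "R" (3x3) and "t" (3): a world point X has camera coordinates R X + t. Camera axes: x right, y down, z forward; pixel columns grow to the right and rows downward; lengths in m; the calibration is good to about 2 mm. A picture is of the moment at which its call begins. There is no depth.
- bot.job_done(): hands the job in; it is judged then, once.
Trained networks look in a picture, given as the dict that the camera call returned (one of the last four; its "shot" number tells which), for a name from the list of things; names that differ only in an ending like _2 or _b are one class to them, and where a whole thing is asked for, a point or a joint stands for the part that bears it (a point fixed in the world has none). Each returns a list of dicts, best first, with "conf" (0 to 1); they miss things now and then, are a little off and sometimes report something else, mostly with a low value. They report only what shows in the picture. A call takes as long as a camera call. They do not tell look-alikes from the thing itself.
- bot.trace(query, picture): "region" (480x640 bool, what is visible of it).
- bot.spot_point(query, picture): "xyz" ([x, y, z] in m, in world coordinates, good to about 4 mm: a listed point, or the origin of a listed thing).
The state is a dict: "clock": time; "qpos": joint angles; "qd": joint speeds; "joint_efforts": joint torques, N m; "position": TCP position; "tool_rot": TCP orientation; "force": force on the tool from outside, world axes, zero at the start; "moment": the same for the moment, N m; "grip_width": finger opening in m; "finger_force": force on a finger pad.
Only numpy, scipy, OpenCV 4.12 (cv2) and the standard library are available. Lean on these libraries where they do the work, as an engineer would, in place of code of your own. Each camera call takes 0.05 s, during which the arm holds its last target. There are 200 camera calls.

### The job

Pick up the aluminium base plate by its collar and put it, collar up, over the centring mandrel of the upturned router base. Turn it gently on the stud tips until all six holes line up with the studs, slide it down until it lies fully home and flat on the stud ring, and let go; never push or twist against the router base with more than about 40 N, and leave the other things on the bench where they are.

Things in the scene. Friction and masses are not known exactly. Their poses are not given: they have to be found in the camera images.
- plate_collar (a point): Point on the axis of the loose aluminium base plate, 30 mm above its underside, half-way up its hexagonal collar: a good height to grip it. The collar is 40 mm across flats and rises from the disc's upper face (8 mm above the underside) to 44 mm, with a straight bore, 26 mm across flats, right through. z is the axis, up; x points to the middle of a flat and at a hole.
- plate_foot (a point): Centre of the flat underside of the same plate (about 0.35 kg, may be 0.28 to 0.46): a disc 130 mm across, 8 mm thick, lying collar up on the table. It has six round through holes, 11 mm in diameter, 60 degrees apart on a circle of 96 mm diameter; x points at one of them, and each collar flat faces a hole.
- seat (a point): Centre of the flat top of the grey stud ring (128 mm across) on the upturned router base, 100 mm above the table, where the plate's underside must lie. Round it six steel studs, 8 mm in diameter, stand 14 mm high, 60 degrees apart on a 96 mm circle, the top 3 mm tapering to 4 mm. The ring is clamped at an angle NOT given by this frame (0 to 60 degrees): find the studs by eye or feel.
- mandrel_tip (a point): Tip of the fixed steel centring mandrel, on the same axis as seat, 42 mm above it. The pin is 24.6 mm in diameter up to 28 mm above seat, then a cone narrowing to 10 mm at the tip. It enters the plate's bore well before the plate reaches the stud tips; the plate can then be turned about it. The plate's underside rests on the stud tips 14 mm above seat until the holes line up.
- router: The router base: dark steel casting upside down on a plywood board (180 mm square, 18 thick), fixed to the table. Flange 148 mm across, its top 90 mm up; a black ball knob low on either side, along +y and -y. On the flange a rubber bed carries the stud ring: it gives after about 6 N, then 1 mm per 6 N, 5 mm at most. Origin: under the board, straight below seat; x, y do not tell the studs' angle.
- tape: Bystander, loose: roll of tape, lying flat, 68 mm across, 25 mm high. Leave it where it is.
- wrench: Bystander, loose: steel wrench about 140 mm long, lying flat. Leave it where it is.
There are look-alikes about, which are no part of the job. Of the things that look like the part that bears plate_collar, the middle-sized one is meant.

How it is judged:
By the outcome, as a careful person would: the job done as asked, in the order asked, and still so for the second after the job is handed in, with the robot touching nothing.
It also fails if it takes over 56 s, if anything falls off the work surface, if the arm or the gripper's body presses on something with over 40 N, if the wrist force passes 120 N, or if a joint passes its speed limit or range.

## Working session

There is one attempt and no reset: what is moved stays moved. The work goes in short steps, Python scripts to look and compute and a shell command to move; the robot and the scene stay as the last step left them, time stands still between calls to the robot, and variables do not carry over. Pictures are saved under pics/ and viewed, at most 10 in all, crops included, and the job is handed in when it is done.

```bash
mkdir -p pics; cat > h.py <<'E'
import numpy as np,cv2
from workcell import bot
from scipy.spatial.transform import Rotation as Ro
def proj(f,X):
    c=np.asarray(f["R"])@np.asarray(X,float)+np.asarray(f["t"]); p=np.asarray(f["intrinsics"])@c; return p[:2]/p[2]
def ray(f,uv,z):
    R=np.asarray(f["R"]);C=-R.T@np.asarray(f["t"]);d=R.T@np.linalg.inv(f["intrinsics"])@np.array([uv[0],uv[1],1.]);return C+d*(z-C[2])/d[2]
def save(f,n): cv2.imwrite("pics/"+n,np.ascontiguousarray(f["img"][:,:,::-1]))
E
python3 - <<'E'
from h import *
s=bot.observe();print(s,bot.tip_reach)
for n in("scene","top"):
    f=bot.grab_frame(n);save(f,n+"0.png")
    print(n,-np.asarray(f["R"]).T@f["t"])
    for q in("plate_collar","plate_foot","seat","mandrel_tip","router","tape","wrench"):
        for d in bot.spot_point(q,f): print(q,np.round(d["xyz"],3),round(d["conf"],2),proj(f,d["xyz"]).round())
E
```

```text
{'clock': 0.0, 'qpos': array([-1.40122724,  0.52204799, -0.03631697,  1.60000921,  0.02122143,
        1.02109722, -0.11281484]), 'qd': array([-1.14883986e-04, -1.48072751e-03,  5.47930601e-04,  9.13743243e-04,
       -4.56648408e-04, -1.03723467e-03,  2.71540477e-05]), 'joint_efforts': array([-9.00177001e-04, -9.27089381e+01,  1.97971657e+00, -3.69939852e+01,
        1.78627350e-02,  7.96258537e-03, -2.97467864e-05]), 'position': array([0.14840336, 0.60686034, 0.30330421]), 'tool_rot': array([-3.14042133e+00,  1.07553912e-04,  2.90180100e+00]), 'force': array([-0.47353781,  0.72275311, -0.83056382]), 'moment': array([-0.02134817, -0.00103912, -0.01794527]), 'finger_force': 0.0, 'grip_width': 0.0853435680047889} 0.0726
scene [0.86605579 0.47119579 1.24653188]
plate_collar [ 0.536 -0.223  0.029] 0.93 [221. 234.]
plate_collar [ 0.212 -0.297  0.043] 0.67 [300. 141.]
plate_collar [ 0.386 -0.28   0.021] 0.66 [254. 187.]
plate_foot [ 0.534 -0.227  0.003] 0.95 [222. 238.]
plate_foot [ 0.208 -0.296  0.003] 0.9 [302. 150.]
plate_foot [ 0.384 -0.277 -0.   ] 0.65 [256. 192.]
seat [0.528 0.243 0
[... 358 characters left out ...]
2548 -0.004472    0.99568496]
plate_collar [ 0.534 -0.222  0.031] 0.7 [426. 202.]
plate_collar [ 0.382 -0.277  0.019] 0.66 [452. 271.]
plate_collar [ 0.207 -0.302  0.038] 0.65 [471. 354.]
plate_foot [ 0.383 -0.276 -0.002] 0.91 [449. 272.]
plate_foot [ 0.535 -0.228 -0.003] 0.64 [425. 206.]
plate_foot [ 0.212 -0.298 -0.002] 0.63 [463. 351.]
seat [0.534 0.244 0.1  ] 0.67 [208. 191.]
mandrel_tip [0.528 0.242 0.142] 0.95 [204. 187.]
router [ 0.527  0.246 -0.003] 0.88 [219. 207.]
router [0.532 0.244 0.098] 0.69 [208. 192.]
tape [0.43  0.008 0.001] 0.64 [322. 250.]
tape [0.526 0.243 0.141] 0.16 [203. 188.]
wrench [ 0.528  0.245 -0.004] 0.72 [219. 207.]
wrench [ 0.602 -0.004  0.003] 0.64 [328. 176.]
```

View pics/scene0.png

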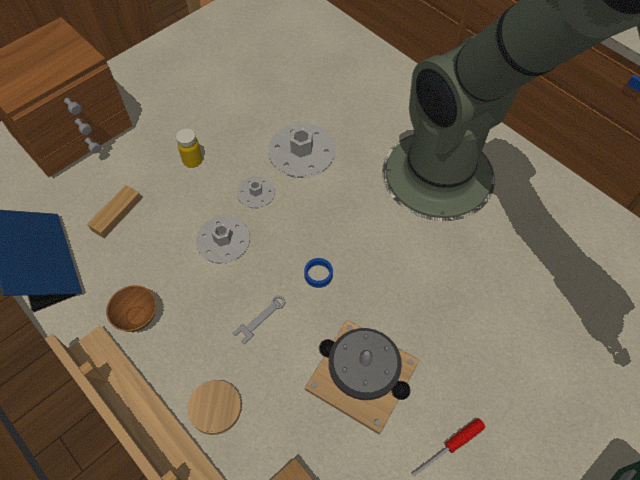

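View pics/top0.png

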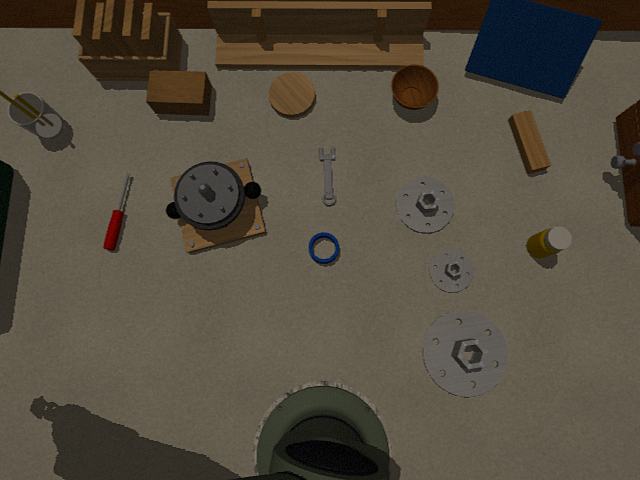

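Scene: three look-alike plates: middle at scene (222,238)/top (425,205), small at (256,192)/(451,270), and large at (302,150)/(465,353). I choose the middle-sized one at about (0.535,-0.226). The router is at scene (365,360)/top (208,192). Next I check the choice with close rectified crops.

```bash
cat >> h.py <<'E'
def rect(f,c,z,half=.075,n=300):
    g=np.linspace(-half,half,n); X,Y=np.meshgrid(g,g)  # col=+x, row=+y (flipped later)
    P=np.stack([c[0]+X,c[1]-Y,np.full_like(X,z)],-1)
    q=(P@np.asarray(f["R"]).T+f["t"])@np.asarray(f["intrinsics"]).T
    m=(q[...,:2]/q[...,2:]).astype(np.float32)
    return cv2.remap(f["img"],m,None,cv2.INTER_CUBIC)
E
cat > m.py <<'E'
from h import *
F=[bot.grab_frame(n) for n in("scene","top")]
rows=[]
for c,z in(((.535,-.226),.008),((.529,.243),.114)):
    rows.append(np.hstack([rect(f,c,z,.075,300) for f in F]))
im=np.vstack(rows);cv2.imwrite("pics/crop1.png",im[:,:,::-1])
for f in F:
    r=bot.trace("plate_foot",f)
    for d in r:
        ys,xs=np.nonzero(d["region"])
        if len(xs)<20: continue
        # map pixels to z=.008 plane, fit
        cnt=max(cv2.findContours(d["region"].astype(np.uint8),0,cv2.CHAIN_APPROX_NONE)[0],key=len)[:,0]
        P=np.array([ray(f,p,.008)[:2] for p in cnt],np.float32)
        print(round(d["conf"],2),xs.mean(),ys.mean(),cv2.minEnclosingCircle(P),[np.round(v,4) for v in cv2.fitEllipse(P)])
E
python3 m.py
```

```text
0.84 255.59278897136798 191.61399787910923 ((0.38664355874061584, -0.27544844150543213), 0.04926218464970589) [array([ 0.3864, -0.2751]), array([0.094 , 0.0959]), np.float64(140.04)]
0.73 222.12394225983076 239.3469387755102 ((0.535423219203949, -0.22177639603614807), 0.06752947717905045) [array([ 0.5359, -0.2226]), array([0.1283, 0.1325]), np.float64(136.3744)]
0.72 301.18116191130974 150.16947404606395 ((0.20926184952259064, -0.29570457339286804), 0.09335096925497055) [array([ 0.2101, -0.2966]), array([0.1777, 0.1827]), np.float64(132.8273)]
0.86 451.97380792478174 269.7165883143049 ((0.3868884742259979, -0.27975231409072876), 0.04905322566628456) [array([ 0.3867, -0.2794]), array([0.0944, 0.0956]), np.float64(125.2154)]
0.7 465.294128440367 352.88330275229356 ((0.21109293401241302, -0.30112412571907043), 0.09114031493663788) [array([ 0.2101, -0.2999]), array([0.1743, 0.1781]), np.float64(152.2847)]
0.68 425.0858626198083 204.86900958466452 ((0.5339192748069763, -0.2258804738521576), 0.06669604778289795) [array([ 0.5345, -0.2251]), array([0.1269, 0.1309]), np.float64(75.0889)]
```

View pics/crop1.png

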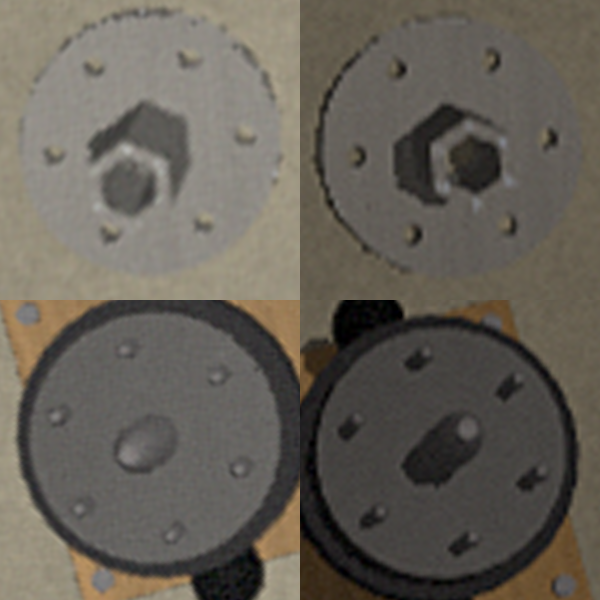

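The crop confirms the middle plate (130 mm across). Its holes (top panel e.g. (548,138), (497,68)) lie at about 5.6°, centre (0.5357,-0.224). The stud tips (bottom panels e.g. (219,375), (517,380)) lie at about 44.2°, equivalent to -15.8°, centre about (0.5285,0.245). So I grip with tool y at 5.6° and turn about -21.4° for the fit.

```bash
cat > plan.py <<'E'
import sys
from h import *
# target x y z and direction of tool y (deg)
x,y,z,a=map(float,sys.argv[1:5]);s=bot.observe()
R=Ro.from_euler('xyz',s["tool_rot"]).as_matrix()
ya=np.degrees(np.arctan2(R[1,1],R[0,1]))
Rt=Ro.from_euler('xyz',[np.pi,0,np.radians(a+90)]).as_matrix()
print("t",round(s["clock"],2),"pos",s["position"].round(4),"yaxis",ya.round(2),"shift",(R.T@(np.array([x,y,z])-s["position"])*1000).round(1),"turn",Ro.from_matrix(R.T@Rt).as_rotvec().round(4),"F",s["force"].round(1),"M",s["moment"].round(2),"grip",round(s["grip_width"],4),round(s["finger_force"],1),"q",s["qpos"].round(2))
E
python3 -m jog '[[[-40,-21,0,0,0,0,1],[-40,-21,0,0,0,0,1],[-40,-21,0,0,0,0,1],[-40,-21,0,0,0,0,1],[-40,-21,0,0,0,0,1]]]'
python3 -m jog '[[[-40,-21,0,0,0,0,1],[-40,-21,0,0,0,0,1],[-40,-21,0,0,0,0,1],[-40,-21,0,0,0,0,1],[-40,-21,0,0,0,0,1]]]'
python3 -m jog '[[[-40,-21,0,0,0,0,1],[-40,-21,0,0,0,0,1],[-8,-38,0,0,0,0,1],[-8,-38,0,0,0,0,1],[-8,-38,0,0,0,0,1]]]'
python3 -m jog '[[[-8,-38,0,0,0,0,1],[-8,-38,0,0,0,0,1],[-8,-38,0,0,0,0,1],[-8,-38,0,0,0,0,1],[-8,-38,0,0,0,0,1]]]'
python3 -m jog '[[[-8,-38,0,0,0,0,1],[-8,-38,0,0,0,0,1],[-8,-38,0,0,0,0,1],[-8,-38,0,0,0,0,1],[0,0,0,0,0,0.137,1]]]'
python3 -m jog '[[[0,0,10,0,0,0.137,1],[0,0,10,0,0,0.137,1],[0,0,10,0,0,0.137,1],[0,0,10,0,0,0.137,1],[0,0,10,0,0,0.137,1]]]'
python3 -m jog '[[[0,0,10,0,0,0.137,1],[0,0,10,0,0,0.137,1],[0,0,10,0,0,0.137,1],[0,0,0,0,0,0,1],[0,0,0,0,0,0,1]]]'
python3 plan.py .5357 -.224 .15 5.6
```

```text
clock: 1.5
position: [0.3189, 0.4563, 0.3041]
tool_rot: [3.141, 0.0, 2.902]
force: [2.0, 1.0, 0.3]
grip_width: 0.0857
finger_force: 0.0
clock: 2.0
position: [0.4884, 0.3067, 0.3041]
tool_rot: [3.141, 0.0, 2.902]
force: [0.4, 0.8, -0.5]
grip_width: 0.0853
finger_force: 0.0
clock: 2.5
position: [0.551, 0.1302, 0.3038]
tool_rot: [-3.141, -0.0, 2.902]
force: [0.3, -0.7, -0.6]
grip_width: 0.0854
finger_force: 0.0
clock: 3.0
position: [0.5446, -0.0637, 0.3041]
tool_rot: [3.141, 0.0, 2.902]
force: [0.7, 0.2, -1.0]
grip_width: 0.0855
finger_force: 0.0
clock: 3.5
position: [0.5384, -0.2233, 0.3041]
tool_rot: [-3.139, 0.001, 2.759]
force: [-0.8, 0.5, 0.1]
grip_width: 0.0853
finger_force: 0.0
clock: 4.0
position: [0.5398, -0.2174, 0.2536]
tool_rot: [3.141, 0.0, 2.074]
force: [0.6, -0.4, -0.5]
grip_width: 0.0856
finger_force: 0.0
clock: 4.5
position: [0.5399, -0.2174, 0.2241]
tool_rot: [-3.141, 0.0, 1.673]
force: [-0.1, -0.8, 1.2]
grip_width: 0.0856
finger_force: 0.0
t 4.5 pos [ 0.5399 -0.2174  0.2241] yaxis 5.87 shift [-6.1 -4.8 74.1] turn [-0.0003  0.0002  0.0046] F [-0.1 -0.8  1.2] M [-0.05 -0.03  0.09] grip 0.0856 0.0 q [-0.03  0.6   0.45  1.81 -0.34  0.82  0.69]
```

```bash

python3 -m jog '[[[-3,-2.4,25,0,0,0,1],[-3.1,-2.4,25,0,0,0.0046,1],[0,0,24,0,0,0,1],[0,0,0,0,0,0,1]]]'
python3 - <<'E'
from h import *
F=[bot.grab_frame(n) for n in("scene","top")]
s=bot.observe();p=s["position"]
out=[]
for f in F:
    for dz in(.054,):
        print(proj(f,p+[0,0,-.054]).round(1),proj(f,[.5357,-.224,.03]).round(1))
    u,v=proj(f,[.5357,-.224,.05]).astype(int)
    out.append(cv2.resize(f["img"][v-60:v+60,u-60:u+60],(400,400),interpolation=cv2.INTER_CUBIC))
cv2.imwrite("pics/c2.png",np.hstack(out)[:,:,::-1])
for f in F: print([(d["xyz"].round(4) if hasattr(d["xyz"],'round') else d["xyz"],d["conf"]) for d in bot.spot_point("plate_collar",f)][:3])
E
python3 plan.py .5357 -.224 .087 5.6
```

```text
clock: 4.9
position: [0.5347, -0.2237, 0.1482]
tool_rot: [-3.139, -0.002, 1.667]
force: [-1.3, 0.2, 0.1]
grip_width: 0.0855
finger_force: 0.0
[216.5 218.7] [220.7 233.7]
[433.9 192.2] [426.7 201.3]
[([0.5332, -0.2262, 0.0268], 0.96), ([0.2108, -0.3006, 0.0443], 0.93), ([0.3859, -0.281, 0.0226], 0.69)]
[([0.2052, -0.3006, 0.0402], 0.78)]
t 5.1 pos [ 0.5363 -0.2243  0.1514] yaxis 5.42 shift [ 0.4 -0.6 64.4] turn [ 0.0019  0.0006 -0.0032] F [-1.3  0.4  0.6] M [ 0.02 -0.04 -0.01] grip 0.0855 0.0 q [ 0.03  0.7   0.39  1.85 -0.4   0.67  0.75]
```

View pics/c2.png

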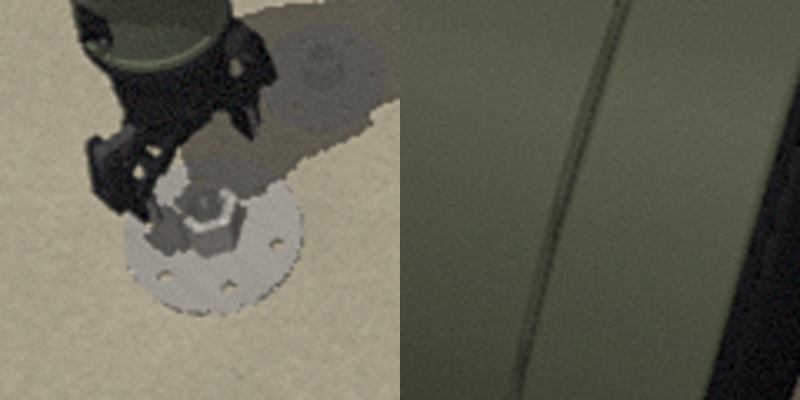

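The picture shows the open fingers (about (120,180) and (255,120)) straddling the collar at (210,210), so I descend and grip.

```bash

python3 -m jog '[[[0,0,20,0,0,0,1],[0,0,20,0,0,0,1],[0,0,15,0,0,0,1],[0,0,8,0,0,0,1],[0,0,0,0,0,0,1]]]' 60
python3 -m jog '[[[0,0,0,0,0,0,0.5],[0,0,0,0,0,0,0.4],[0,0,0,0,0,0,0.3],[0,0,0,0,0,0,0.2],[0,0,0,0,0,0,0.1]]]' 60
python3 -m jog '[[[0,0,0,0,0,0,0],[0,0,0,0,0,0,0],[0,0,0,0,0,0,0],[0,0,0,0,0,0,0]]]' 70
python3 plan.py .5357 -.224 .24 5.6
```

```text
clock: 5.6
position: [0.5355, -0.224, 0.0866]
tool_rot: [-3.141, -0.0, 1.664]
force: [0.1, -0.4, 0.4]
grip_width: 0.0857
finger_force: 0.0
clock: 6.1
position: [0.5359, -0.2241, 0.0877]
tool_rot: [3.141, 0.0, 1.664]
force: [-1.2, 1.5, 9.1]
grip_width: 0.0391
finger_force: 61.3
clock: 6.5
position: [0.5358, -0.2241, 0.0877]
tool_rot: [3.141, 0.0, 1.664]
force: [-2.7, 1.1, 10.1]
grip_width: 0.039
finger_force: 69.1
t 6.5 pos [ 0.5358 -0.2241  0.0877] yaxis 5.36 shift [ 1.000e-01 -0.000e+00 -1.523e+02] turn [ 0.0008  0.0002 -0.0043] F [-2.7  1.1 10.1] M [0.2 0.5 0.1] grip 0.039 69.1 q [ 0.07  0.79  0.33  1.86 -0.45  0.56  0.78]
```

```bash

python3 -m jog '[[[0,0,-5,0,0,0,0],[0,0,-20,0,0,0,0],[0,0,-30,0,0,0,0],[0,0,-40,0,0,0,0],[0,0,-40,0,0,0,0]]]'
python3 -m jog '[[[0,0,-30,0,0,0,0],[0,0,-10,0,0,0,0],[0,0,0,0,0,0,0],[20,1,0,0,0,0,0],[35,3,0,0,0,0,0]]]'
python3 -m jog '[[[39,3,0,0,0,0,0],[39,3,0,0,0,0,0],[39,3,0,0,0,0,0],[39,3,0,0,0,0,0],[39,3,0,0,0,0,0]]]'
python3 -m jog '[[[39,3,0,0,0,0,0],[39,3,0,0,0,0,0],[39,3,0,0,0,0,0],[39,3,0,0,0,0,0],[39,3,0,0,0,0,0]]]'
python3 -m jog '[[[15,3,0,0,0,0.05,0],[0,0,0,0,0,0.075,0],[0,0,0,0,0,0.075,0],[0,0,0,0,0,0.075,0],[0,0,0,0,0,0,0]]]'
python3 - <<'E'
from h import *
F=[bot.grab_frame(n) for n in("scene","top")];p=bot.observe()["position"]
out=[]
for f in F:
    u,v=proj(f,[.5285,.245,.13]).astype(int)
    out.append(cv2.resize(f["img"][max(v-80,0):v+80,u-80:u+80],(400,400),interpolation=cv2.INTER_CUBIC))
    print([(q,np.round(d["xyz"],4),round(d["conf"],2)) for q in("plate_foot","plate_collar","mandrel_tip","seat") for d in bot.spot_point(q,f)])
cv2.imwrite("pics/c3.png",np.hstack(out)[:,:,::-1])
E
python3 plan.py .5285 .245 .26 -10.8
```

```text
clock: 7.0
position: [0.5351, -0.2239, 0.2234]
tool_rot: [-3.141, -0.0, 1.664]
force: [0.6, -0.3, -2.2]
grip_width: 0.0394
finger_force: 71.1
clock: 7.5
position: [0.5334, -0.1699, 0.2602]
tool_rot: [-3.139, 0.001, 1.661]
force: [1.0, 0.7, -3.3]
grip_width: 0.0391
finger_force: 71.4
clock: 8.0
position: [0.5303, 0.0283, 0.2602]
tool_rot: [-3.139, 0.0, 1.664]
force: [0.8, 0.0, -2.7]
grip_width: 0.0392
finger_force: 71.4
clock: 8.5
position: [0.5271, 0.2237, 0.26]
tool_rot: [-3.139, 0.001, 1.664]
force: [0.9, -0.2, -2.7]
grip_width: 0.039
finger_force: 71.4
clock: 9.0
position: [0.5289, 0.2373, 0.26]
tool_rot: [-3.14, 0.002, 1.388]
force: [-0.1, 0.2, -3.3]
grip_width: 0.0388
finger_force: 71.4
[('plate_foot', array([ 0.2086, -0.2939,  0.0012]), 0.74), ('plate_foot', array([0.529 , 0.2332, 0.1746]), 0.61), ('plate_foot', array([ 0.3842, -0.2758,  0.001 ]), 0.58), ('plate_collar', array([0.5293, 0.2342, 0.2015]), 0.74), ('plate_collar', array([ 0.2132, -0.2986,  0.0425]), 0.72), ('plate_collar', array([ 0.3867, -0.2817,  0.025 ]), 0.59), ('seat', array([ 0.5991, -0.0011,  0.0011]), 0.19)]
[('plate_foot', array([ 0.2102, -0.2991, -0.001 ]), 0.67), ('plate_foot', array([0.5297, 0.2327, 0.1704]), 0.57), ('plate_foot', array([ 3.859e-01, -2.777e-01, -3.000e-04]), 0.55), ('plate_collar', array([ 0.2063, -0.3027,  0.0392]), 0.94), ('plate_collar', array([0.5285, 0.2383, 0.1988]), 0.88), ('plate_collar', array([ 0.3808, -0.2773,  0.0172]), 0.7), ('mandrel_tip', array([0.5253, 0.2412, 0.1419]), 0.8), ('seat', array([0.5319, 0.2471, 0.0965]), 0.64)]
t 9.5 pos [0.5296 0.2374 0.2619] yaxis -10.39 shift [ 7.3 -2.5  1.9] turn [ 0.     -0.0001  0.0071] F [ 0.  -0.9 -2.6] M [-0.   -0.08 -0.02] grip 0.0391 71.4 q [-0.9   0.56  0.54  1.78 -0.36  0.9  -0.38]
```

View pics/c3.png

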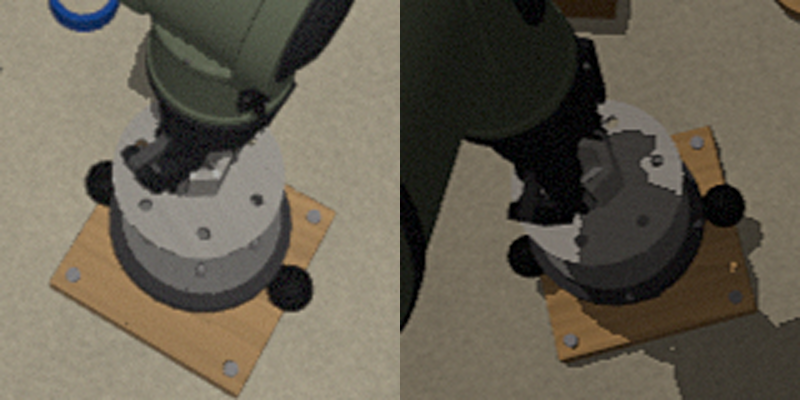

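The plate is held level (scene panel (200,200)) above the stud ring, with a stud visible at (200,268). I centre it and lower onto the mandrel cone.

```bash

python3 -m jog '[[[7,-2.4,0,0,0,0.007,0],[0,0,15,0,0,0,0],[0,0,13,0,0,0,0],[0,0,5,0,0,0,0],[0,0,0,0,0,0,0]]]'
python3 -m jog '[[[0,0,2,0,0,0,0],[0,0,0,0,0,0,0]]]'
python3 -m jog '[[[0,0,2,0,0,0,0],[0,0,0,0,0,0,0]]]'
python3 plan.py .5285 .2445 .2157 -10.8
```

```text
clock: 10.0
position: [0.5281, 0.2444, 0.2276]
tool_rot: [-3.14, 0.002, 1.382]
force: [-0.1, 0.7, -3.6]
grip_width: 0.039
finger_force: 71.3
clock: 10.2
position: [0.5286, 0.2447, 0.227]
tool_rot: [3.141, -0.0, 1.382]
force: [-0.6, -1.2, -3.2]
grip_width: 0.0391
finger_force: 71.3
clock: 10.4
position: [0.5285, 0.2448, 0.2249]
tool_rot: [3.142, -0.0, 1.382]
force: [-0.4, -0.4, -3.4]
grip_width: 0.0391
finger_force: 71.3
t 10.4 pos [0.5285 0.2448 0.2249] yaxis -10.81 shift [-0.3  0.1  9.2] turn [ 0.0001 -0.0001 -0.0002] F [-0.4 -0.4 -3.4] M [-0.05 -0.01 -0.04] grip 0.0391 71.3 q [-0.89  0.61  0.51  1.81 -0.39  0.83 -0.37]
```

```bash

python3 -m jog '[[[0,0,2,0,0,0,0],[0,0,0,0,0,0,0]]]'
python3 -m jog '[[[0,0,2,0,0,0,0],[0,0,0,0,0,0,0]]]'
python3 -m jog '[[[0,0,1.5,0,0,0,0],[0,0,0,0,0,0,0]]]'
python3 plan.py .5285 .2445 .2157 -10.8
```

```text
clock: 10.6
position: [0.5284, 0.2448, 0.2227]
tool_rot: [-3.141, 0.0, 1.382]
force: [-1.2, -0.5, -2.9]
grip_width: 0.0387
finger_force: 71.3
clock: 10.8
position: [0.5284, 0.2448, 0.2207]
tool_rot: [-3.141, 0.0, 1.382]
force: [-0.1, -0.3, -3.3]
grip_width: 0.039
finger_force: 71.3
clock: 11.0
position: [0.5284, 0.2448, 0.2192]
tool_rot: [-3.141, 0.0, 1.382]
force: [0.1, -0.3, -3.6]
grip_width: 0.0391
finger_force: 71.3
t 11.0 pos [0.5284 0.2448 0.2192] yaxis -10.8 shift [-0.3  0.1  3.5] turn [-0.0001  0.0001 -0.    ] F [ 0.1 -0.3 -3.6] M [0.01 0.01 0.05] grip 0.0391 71.3 q [-0.88  0.62  0.51  1.81 -0.4   0.82 -0.36]
```

```bash

for i in 1; do python3 -m jog '[[[0,0,1.5,0,0,0,0],[0,0,0,0,0,0,0]]]'; done
python3 -m jog '[[[0,0,1,0,0,0,0],[0,0,0,0,0,0,0]]]'
python3 -m jog '[[[0,0,1,0,0,0,0],[0,0,0,0,0,0,0]]]'
python3 plan.py .5285 .2445 .2157 -10.8
```

```text
clock: 11.2
position: [0.5284, 0.2448, 0.2177]
tool_rot: [-3.141, 0.0, 1.382]
force: [-0.2, 0.2, -3.0]
grip_width: 0.0389
finger_force: 71.3
clock: 11.4
position: [0.5284, 0.2448, 0.2168]
tool_rot: [-3.142, 0.0, 1.382]
force: [-0.7, -0.5, -3.4]
grip_width: 0.0389
finger_force: 71.3
clock: 11.6
position: [0.5285, 0.245, 0.2159]
tool_rot: [-3.142, -0.0, 1.382]
force: [-0.9, 1.2, -1.6]
grip_width: 0.0389
finger_force: 71.4
t 11.6 pos [0.5285 0.245  0.2159] yaxis -10.8 shift [-0.5  0.1  0.2] turn [-0.     -0.0003  0.    ] F [-0.9  1.2 -1.6] M [0.35 0.13 0.01] grip 0.0389 71.4 q [-0.88  0.62  0.51  1.81 -0.4   0.81 -0.36]
```

```bash

python3 -m jog '[[[0.5,0,0,0,0,0,0],[0,0,1,0,0,0,0],[0,0,0,0,0,0,0]]]'
python3 -m jog '[[[0,0,1,0,0,0,0],[0,0,0,0,0,0,0]]]'
python3 plan.py .5285 .2445 .2157 -10.8
```

```text
clock: 11.9
position: [0.5284, 0.2454, 0.2147]
tool_rot: [-3.141, 0.0, 1.382]
force: [-0.9, 1.3, -2.8]
grip_width: 0.0389
finger_force: 71.4
clock: 12.1
position: [0.5284, 0.2454, 0.2138]
tool_rot: [-3.141, -0.0, 1.382]
force: [-1.7, 2.3, -3.0]
grip_width: 0.0391
finger_force: 71.4
t 12.1 pos [0.5284 0.2454 0.2138] yaxis -10.8 shift [-0.9  0.3 -1.9] turn [-0.0003 -0.      0.    ] F [-1.7  2.3 -3. ] M [0.66 0.47 0.01] grip 0.0391 71.4 q [-0.88  0.63  0.5   1.81 -0.4   0.81 -0.36]
```

```bash

python3 -m jog '[[[0.35,-0.35,0,0,0,0,0],[0,0,1.5,0,0,0,0],[0,0,0,0,0,0,0]]]'
python3 -m jog '[[[0,0,2,0,0,0,0],[0,0,0,0,0,0,0]]]'
python3 -m jog '[[[0,0,2,0,0,0,0],[0,0,0,0,0,0,0]]]'
python3 plan.py .5285 .2445 .2017 -10.8
```

```text
clock: 12.4
position: [0.5283, 0.2456, 0.2122]
tool_rot: [3.142, 0.0, 1.382]
force: [-1.0, 1.5, -3.5]
grip_width: 0.0393
finger_force: 71.4
clock: 12.6
position: [0.5282, 0.2456, 0.2101]
tool_rot: [-3.141, 0.0, 1.382]
force: [-0.1, 0.8, -4.1]
grip_width: 0.0385
finger_force: 71.3
clock: 12.8
position: [0.5282, 0.2456, 0.2081]
tool_rot: [-3.141, 0.0, 1.382]
force: [-0.9, 0.6, -3.5]
grip_width: 0.0385
finger_force: 71.3
t 12.8 pos [0.5282 0.2456 0.2081] yaxis -10.8 shift [-1.1  0.5  6.4] turn [-0.0002  0.0002 -0.0001] F [-0.9  0.6 -3.5] M [ 0.31  0.24 -0.01] grip 0.0385 71.3 q [-0.88  0.63  0.5   1.82 -0.41  0.79 -0.36]
```

```bash

python3 -m jog '[[[0,0,2,0,0,0,0],[0,0,0,0,0,0,0]]]'
python3 -m jog '[[[0,0,2,0,0,0,0],[0,0,0,0,0,0,0]]]'
python3 -m jog '[[[0,0,1.5,0,0,0,0],[0,0,0,0,0,0,0]]]'
python3 -m jog '[[[0,0,0.8,0,0,0,0],[0,0,0,0,0,0,0]]]'
python3 plan.py .5285 .2445 .2017 -15.8
```

```text
clock: 13.0
position: [0.5282, 0.2457, 0.2062]
tool_rot: [-3.141, 0.0, 1.382]
force: [-1.4, 1.8, -4.4]
grip_width: 0.0389
finger_force: 71.3
clock: 13.2
position: [0.5282, 0.2456, 0.2041]
tool_rot: [-3.141, 0.0, 1.382]
force: [-0.7, 1.3, -4.6]
grip_width: 0.0389
finger_force: 71.3
clock: 13.4
position: [0.5283, 0.2456, 0.2027]
tool_rot: [-3.141, 0.0, 1.382]
force: [-1.0, 0.8, -4.2]
grip_width: 0.0388
finger_force: 71.3
clock: 13.6
position: [0.5283, 0.2457, 0.202]
tool_rot: [-3.142, 0.0, 1.382]
force: [-1.6, 1.1, -3.8]
grip_width: 0.0391
finger_force: 71.3
t 13.6 pos [0.5283 0.2457 0.202 ] yaxis -10.8 shift [-1.1  0.5  0.3] turn [-0.0001  0.      0.0872] F [-1.6  1.1 -3.8] M [0.31 0.39 0.05] grip 0.0391 71.3 q [-0.87  0.64  0.49  1.82 -0.41  0.78 -0.35]
```

```bash

python3 -m jog '[[[0,0,0.5,0,0,0,0],[0,0,0,0,0,0,0]]]'
python3 -m jog '[[[0,0,0.5,0,0,0,0],[0,0,0,0,0,0,0]]]'
python3 plan.py .5285 .2445 .2017 -15.8
```

```text
clock: 13.8
position: [0.5283, 0.2457, 0.2016]
tool_rot: [-3.142, -0.0, 1.382]
force: [-3.0, 1.8, -1.4]
grip_width: 0.0388
finger_force: 71.6
clock: 14.0
position: [0.5283, 0.2457, 0.2013]
tool_rot: [-3.142, -0.0, 1.382]
force: [-3.8, 1.7, 3.3]
grip_width: 0.0391
finger_force: 72.2
t 14.0 pos [0.5283 0.2457 0.2013] yaxis -10.81 shift [-1.1  0.4 -0.4] turn [-0.     -0.0002  0.0871] F [-3.8  1.7  3.3] M [ 0.16  0.95 -0.03] grip 0.0391 72.2 q [-0.87  0.64  0.49  1.82 -0.41  0.78 -0.35]
```

Contact on the stud tips is at the expected height (about 7 N). Next I turn gently towards -15.8°.

```bash

python3 -m jog '[[[0,-0.3,0,0,0,0.03,0],[0,0,0,0,0,0,0]]]'
python3 -m jog '[[[0,0,0,0,0,0.02,0],[0,0,0,0,0,0,0]]]'
python3 -m jog '[[[0,0,0,0,0,0.02,0],[0,0,0,0,0,0,0]]]'
python3 -m jog '[[[0,0,0,0,0,0.017,0],[0,0,0,0,0,0,0]]]'
python3 plan.py .5285 .2445 .2017 -15.8
```

```text
clock: 14.2
position: [0.5281, 0.2456, 0.201]
tool_rot: [3.141, 0.0, 1.35]
force: [-0.1, 1.2, -3.0]
grip_width: 0.0391
finger_force: 71.3
clock: 14.4
position: [0.5281, 0.2457, 0.201]
tool_rot: [3.141, 0.0, 1.331]
force: [0.1, 0.2, -2.6]
grip_width: 0.0387
finger_force: 71.2
clock: 14.6
position: [0.528, 0.2457, 0.201]
tool_rot: [3.142, 0.0, 1.311]
force: [0.3, -0.1, -4.3]
grip_width: 0.0392
finger_force: 71.2
clock: 14.8
position: [0.528, 0.2457, 0.2011]
tool_rot: [3.141, 0.0, 1.294]
force: [-0.5, -1.1, -1.8]
grip_width: 0.0391
finger_force: 71.2
t 14.8 pos [0.528  0.2457 0.2011] yaxis -15.85 shift [-1.   0.8 -0.6] turn [ 0.0001  0.0001 -0.0008] F [-0.5 -1.1 -1.8] M [-0.03  0.01 -0.01] grip 0.0391 71.2 q [-0.89  0.65  0.52  1.82 -0.44  0.78 -0.42]
```

```bash

python3 -m jog '[[[0,0,1,0,0,0,0],[0,0,0,0,0,0,0]]]'
python3 -m jog '[[[0,0,1,0,0,0,0],[0,0,0,0,0,0,0]]]'
python3 plan.py .528 .2457 .1877 -15.8
```

```text
clock: 15.0
position: [0.5279, 0.2457, 0.2]
tool_rot: [-3.141, 0.0, 1.295]
force: [-0.7, 0.4, -3.2]
grip_width: 0.0391
finger_force: 71.2
clock: 15.2
position: [0.528, 0.2457, 0.199]
tool_rot: [-3.141, 0.0, 1.295]
force: [0.1, -0.8, -2.3]
grip_width: 0.0391
finger_force: 71.2
t 15.2 pos [0.528  0.2457 0.199 ] yaxis -15.79 shift [ 0.   0.  11.3] turn [-0.0001  0.0001  0.0001] F [ 0.1 -0.8 -2.3] M [ 0.01 -0.02 -0.04] grip 0.0391 71.2 q [-0.89  0.65  0.51  1.83 -0.44  0.78 -0.42]
```

```bash

python3 -m jog '[[[0,0,1.5,0,0,0,0],[0,0,0,0,0,0,0]]]'
python3 -m jog '[[[0,0,1.5,0,0,0,0],[0,0,0,0,0,0,0]]]'
python3 plan.py .528 .2457 .1877 -15.8
```

```text
clock: 15.4
position: [0.5279, 0.2457, 0.1974]
tool_rot: [-3.141, 0.0, 1.295]
force: [0.4, -0.2, -3.0]
grip_width: 0.0391
finger_force: 71.2
clock: 15.6
position: [0.5279, 0.2457, 0.1959]
tool_rot: [-3.141, 0.0, 1.295]
force: [0.1, 0.2, -3.1]
grip_width: 0.0388
finger_force: 71.2
t 15.6 pos [0.5279 0.2457 0.1959] yaxis -15.79 shift [0.  0.1 8.2] turn [-0.0002  0.0002  0.0001] F [ 0.1  0.2 -3.1] M [ 0.01 -0.01 -0.02] grip 0.0388 71.2 q [-0.89  0.65  0.51  1.83 -0.44  0.78 -0.42]
```

```bash

python3 -m jog '[[[0,0,2,0,0,0,0],[0,0,0,0,0,0,0]]]'
python3 -m jog '[[[0,0,2,0,0,0,0],[0,0,0,0,0,0,0]]]'
python3 -m jog '[[[0,0,2,0,0,0,0],[0,0,0,0,0,0,0]]]'
python3 -m jog '[[[0,0,1,0,0,0,0],[0,0,0,0,0,0,0]]]'
python3 plan.py .528 .2457 .1877 -15.8
```

```text
clock: 15.8
position: [0.5279, 0.2457, 0.1939]
tool_rot: [-3.141, 0.0, 1.295]
force: [0.1, 0.0, -4.0]
grip_width: 0.0389
finger_force: 71.2
clock: 16.0
position: [0.5279, 0.2457, 0.1919]
tool_rot: [-3.141, 0.0, 1.295]
force: [0.6, -0.1, -2.5]
grip_width: 0.0391
finger_force: 71.2
clock: 16.2
position: [0.5279, 0.2457, 0.1899]
tool_rot: [-3.141, 0.0, 1.295]
force: [0.4, -0.1, -3.4]
grip_width: 0.0389
finger_force: 71.2
clock: 16.4
position: [0.528, 0.2457, 0.189]
tool_rot: [-3.142, 0.0, 1.295]
force: [0.4, -0.1, -3.6]
grip_width: 0.0388
finger_force: 71.2
t 16.4 pos [0.528  0.2457 0.189 ] yaxis -15.79 shift [0.  0.  1.3] turn [-0.0001  0.0001  0.0002] F [ 0.4 -0.1 -3.6] M [ 0.02 -0.08 -0.01] grip 0.0388 71.2 q [-0.88  0.66  0.51  1.83 -0.45  0.76 -0.41]
```

```bash

python3 -m jog '[[[0,0,0.6,0,0,0,0],[0,0,0,0,0,0,0]]]'
python3 -m jog '[[[0,0,0.6,0,0,0,0],[0,0,0,0,0,0,0]]]'
python3 -m jog '[[[0,0,0.4,0,0,0,0],[0,0,0,0,0,0,0]]]'
python3 plan.py .528 .2457 .1877 -15.8
```

```text
clock: 16.6
position: [0.528, 0.2457, 0.1885]
tool_rot: [3.142, 0.0, 1.295]
force: [0.2, 0.1, -3.4]
grip_width: 0.0388
finger_force: 71.2
clock: 16.8
position: [0.528, 0.2457, 0.1878]
tool_rot: [-3.142, 0.0, 1.295]
force: [0.3, 0.2, -2.8]
grip_width: 0.0388
finger_force: 71.2
clock: 17.0
position: [0.528, 0.2457, 0.1877]
tool_rot: [-3.142, -0.0, 1.295]
force: [-2.3, -1.5, 2.7]
grip_width: 0.0392
finger_force: 71.8
t 17.0 pos [0.528  0.2457 0.1877] yaxis -15.79 shift [-0.1 -0.  -0. ] turn [-0.     -0.0002  0.0001] F [-2.3 -1.5  2.7] M [-0.1   0.44  0.01] grip 0.0392 71.8 q [-0.88  0.67  0.5   1.83 -0.45  0.76 -0.41]
```

Home at the expected height with about 6 N. I press slightly, release, and retreat.

```bash

python3 -m jog '[[[0,0,0.4,0,0,0,0],[0,0,0,0,0,0,0]]]'
python3 -m jog '[[[0,0,0,0,0,0,0.6],[0,0,0,0,0,0,0.8],[0,0,0,0,0,0,1],[0,0,0,0,0,0,1],[0,0,0,0,0,0,1]]]'
python3 -m jog '[[[0,0,0,0,0,0,1],[0,0,-3,0,0,0,1],[0,0,-10,0,0,0,1],[0,0,-20,0,0,0,1],[0,0,-30,0,0,0,1]]]'
python3 -m jog '[[[0,0,-40,0,0,0,1],[0,0,-40,0,0,0,1],[-30,-30,0,0,0,0,1],[-30,-30,0,0,0,0,1],[-30,-30,0,0,0,0,1]]]'
python3 -m jog '[[[-35,-35,0,0,0,0,1],[-35,-20,0,0,0,0,1],[-40,0,0,0,0,0,1],[-40,0,0,0,0,0,1],[0,0,0,0,0,0,1]]]'
python3 - <<'E'
from h import *
F=[bot.grab_frame(n) for n in("scene","top")]
out=[]
for f in F:
    print([(q,np.round(d["xyz"],4),round(d["conf"],2)) for q in("plate_foot","tape","wrench") for d in bot.spot_point(q,f)][:6])
    u,v=proj(f,[.528,.2457,.11]).astype(int)
    out.append(cv2.resize(f["img"][v-60:v+60,u-60:u+60],(400,400),interpolation=cv2.INTER_CUBIC))
cv2.imwrite("pics/c4.png",np.hstack(out)[:,:,::-1])
E
python3 plan.py .528 .2457 .1877 -15.8
```

```text
clock: 17.2
position: [0.528, 0.2458, 0.1873]
tool_rot: [3.142, -0.0, 1.295]
force: [-3.1, -0.6, 4.5]
grip_width: 0.0392
finger_force: 72.0
clock: 17.7
position: [0.528, 0.2457, 0.1871]
tool_rot: [3.142, 0.0, 1.295]
force: [-0.0, 1.5, -0.5]
grip_width: 0.0854
finger_force: 0.0
clock: 18.2
position: [0.5276, 0.2454, 0.2506]
tool_rot: [-3.141, 0.001, 1.295]
force: [0.4, 0.7, 0.4]
grip_width: 0.0851
finger_force: 0.0
clock: 18.7
position: [0.4156, 0.1826, 0.3305]
tool_rot: [3.142, -0.001, 1.295]
force: [0.6, -0.5, 0.7]
grip_width: 0.0855
finger_force: 0.0
clock: 19.2
position: [0.3217, 0.0508, 0.3304]
tool_rot: [-3.14, -0.003, 1.291]
force: [0.1, 0.3, -0.0]
grip_width: 0.0857
finger_force: 0.0
[('plate_foot', array([ 0.3838, -0.2791, -0.0007]), 0.97), ('plate_foot', array([0.5267, 0.2424, 0.1044]), 0.9), ('plate_foot', array([ 0.209 , -0.2953,  0.0004]), 0.85), ('plate_foot', array([0.526 , 0.2451, 0.1295]), 0.32), ('tape', array([4.271e-01, 5.400e-03, 4.000e-04]), 0.66), ('wrench', array([ 6.008e-01, -1.000e-04,  0.000e+00]), 0.87)]
[('plate_foot', array([0.5284, 0.2439, 0.095 ]), 0.82), ('plate_foot', array([ 0.2095, -0.3   , -0.0005]), 0.66), ('plate_foot', array([ 0.387 , -0.2761,  0.0008]), 0.63), ('tape', array([0.5319, 0.2435, 0.0972]), 0.44), ('wrench', array([ 0.6032, -0.0052,  0.0051]), 0.71)]
t 19.6 pos [0.3233 0.0547 0.3301] yaxis -15.76 shift [239.6 145.1 142.2] turn [0.0001 0.0008 0.0008] F [-0.8 -0.8 -0.7] M [ 0.02  0.04 -0.01] grip 0.0854 0.0 q [-1.14 -0.06  0.78  2.29  0.05  0.9  -0.67]
```

View pics/c4.png

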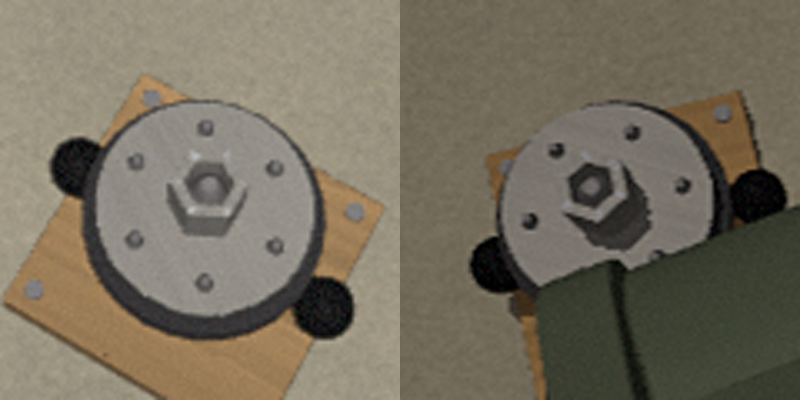

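The picture shows a stud in each of the six holes (e.g. (205,128), (275,245)), the plate lying flat on the ring and the mandrel visible in the bore at (208,185). The arm is clear.

```bash
python3 -c "
from workcell import bot
print(bot.job_done())"
```

```text
the job is handed in; nothing more can be done
None
```

The middle-sized plate now lies flat and fully home on the stud ring, collar up, with a stud in all six holes. It was released, the wrist force stayed under about 10 N at each reading, and the tape and wrench were left alone. I handed the job in at about 20 s of the 56 s allowed, and no verdict came back.

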